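Clip the modelling tool on the hand tray and hold the tray out over the banding wheel

TASK

Take the modelling tool from its rest and push it down past the sprung jaw until it sits home in the fork clip on the hand tray, centred along its length, and let go of it. Then lift the tray by its handle board, keeping the loose ball in its shallow pocket, and hold it out level with its middle over the middle of the banding wheel, its underside about 10 cm above the wheel's disc. Finish there, still holding the tray in the air at rest; leave the other things on the table where they are.

Things in the scene. Friction and masses are not known exactly. Their poses are not given: they have to be found in the camera images.
- tray: Plywood hand tray, loose, 0.3-0.5 kg, flat on the table. 230 (x) x 140 (y) mm, floor 5 mm thick, edge 14 mm high. Origin: centre of underside, z up. Across its middle (x = 0) stands a wooden handle board 10 mm thick (x), 90 wide (y), top 85 mm above the underside. On the -x half a low round pocket with a loose ball; on the +x half a fork clip for a rod.
- tray_handle (a point): Point inside the handle board at the middle of its width, 15 mm below its top (70 mm above the tray's underside); axes as the tray's. Grip it across the 10 mm thickness (along tray x) for lifting; the tray balances about here.
- tray_clip (a point): Where the rod's axis lies when home in the clip: tray frame (75, 0, 35) mm, rod along tray y. Two aluminium forks at y = -34 and +34 mm, each 12 mm long (y), 16 mm wide inside, open on top; between them free down to the tray floor, 30 mm below. The wall on the handle side rises to 60 mm above the underside, flared at the top; the outer wall to 36.5 mm.
- jaw (a joint): Hinge of the sprung steel jaw on the tray, rad: 0 = closed (spring holds it at its stop); grows as its noses swing outward (tray +x); the passing rod opens it to about 0.06, then it springs back. Hinge along y at tray x = 86 mm, 10 mm above the underside; between the forks the jaw is only a 6 mm bar at the hinge.
- jaw_nose (a point): Middle of the jaw's two rounded noses (smooth, 4 mm radius, at y = -47 and +47 mm): 8 mm outward (tray +x) of point tray_clip and 11 mm above it when closed; moves with the jaw. They reach over the forks and narrow the mouth to about 12 mm, so the 14 mm rod must be pushed straight down past them with about 8 to 14 N in all; then they spring back over it.
- tray_pocket (a point): Centre of the round ball pocket, on the tray floor: tray frame (-70, 0, 5) mm. The pocket is a metal ring 42 mm inside, its rim only 4 mm high; the ball rolls over it if the tray tips by about 40 degrees or is jerked.
- ball_center (a point): Centre of the loose white ceramic ball, 30 mm in diameter, 30 g, lying in the pocket (15 mm above the pocket floor) with about 10 mm of play to every side.
- rod: Modelling tool: a straight wooden handle 14 mm in diameter and 140 mm long with thin steel ball-tipped ends, 186 mm overall, 35 g, loose. Origin: on its axis, at mid-length; its y axis runs along the rod (both ends are alike; it may be rolled about it). It lies level in the rest, axis 40 mm above the table.
- rest: Plaster tool rest, fixed to the table, base 50 (x) x 124 (y) x 8 mm. Origin: centre of its underside. Two notched posts, 28 mm wide and 44 mm high, at y = -48 and +48 mm (12 mm long along y) carry the rod along y, in notches 11 mm deep; between the posts it is free down to 8 mm above the table.
- wheel: Sculptor's banding wheel, fixed in place: a steel disc 180 mm across on a grey foot, disc top 55 mm above the table, with a rounded plaster piece on it reaching 95 mm above the table. Origin: centre of its underside on the table, on the wheel's axis.
- wheel_top (a point): Centre of the top face of the wheel's disc, 55 mm above the table.
- jar_a: Bystander, loose: white plastic jar with a green lid, 64 mm across, 85 mm high. Origin: on its underside.
- jar_b: Bystander, loose: white plastic jar with a red lid, 72 mm across, 95 mm high. Origin: on its underside.
- cup: Bystander, loose: white ceramic cup without handle, 68 mm across, 70 mm high. Origin: on its underside.
- brush: Bystander, loose: paint brush lying flat, 200 mm long. Origin: middle of its length, on the table.
- bowl: Bystander, loose: plaster bowl, 110 mm across, 50 mm high. Origin: on its underside.
- heatgun: Bystander, loose: grey hot-air gun lying on its side, about 220 x 180 x 66 mm. Origin: on its underside.
Things that resemble listed ones, but are neither listed nor needed, are in the scene too. Several things have the shape of the rod; the one meant has the colours described above.

How it is judged:
On the way, in this order (a step that is already met when the one before it is completed fails the run):
1. the rod is home in the fork clip under the closed jaw, let go, the tray still standing on the table (x of rod in the frame of tray between 0.071 and 0.079 m and z of rod in the frame of tray between 0.031 and 0.039 m and y of rod in the frame of tray between -0.015 and 0.015 m and angle between the y axis of rod and the y axis of tray, either way round below 0.08 rad and value of joint jaw below 0.03 rad and contact force between the fingers and rod below 0.2 N and height (world z) of tray below 0.01 m and distance between ball_center and tray_pocket below 0.024 m), for 0.2 s.
2. the tray is lifted by its handle, at least 40 mm off the table, with rod and ball in place (height (world z) of tray above 0.04 m and contact force between the fingers and tray above 0.5 N and x of rod in the frame of tray between 0.071 and 0.079 m and z of rod in the frame of tray between 0.031 and 0.039 m and y of rod in the frame of tray between -0.015 and 0.015 m and angle between the y axis of rod and the y axis of tray, either way round below 0.08 rad and value of joint jaw below 0.03 rad and distance between ball_center and tray_pocket below 0.024 m), for 0.2 s.
At the end, for the whole second after the job is handed in: Tray held in the air at rest, middle within 40 mm of the wheel's axis, underside 60 to 140 mm above its disc, level within 7 degrees, clear of the wheel; ball in its pocket; rod home in the clip (4 mm across and in height, 15 mm lengthwise, 0.08 rad), jaw closed (under 0.03 rad) (horizontal distance between tray and wheel_top below 0.04 m and z of tray in the frame of wheel_top between 0.06 and 0.14 m and angle between tray's own z axis and vertical below 0.12 rad and linear speed of tray below 0.03 m/s and contact force between the fingers and tray above 0.5 N and contact force between tray and wheel below 0.1 N and x of rod in the frame of tray between 0.071 and 0.079 m and z of rod in the frame of tray between 0.031 and 0.039 m and y of rod in the frame of tray between -0.015 and 0.015 m and angle between the y axis of rod and the y axis of tray, either way round below 0.08 rad and value of joint jaw below 0.03 rad and distance between ball_center and tray_pocket below 0.024 m); the arm keeps its last pose, push and grip.
It fails at once if the ball leaves its pocket (distance between ball_center and tray_pocket above 0.03 m).
It fails at once if a bystander is displaced by more than 30 mm (distance of any of jar_a, jar_b, cup, brush, bowl, heatgun from where it was at the start of the episode above 0.03 m).
It also fails if it takes over 72 s, if anything falls off the work surface, if the arm or the gripper's body presses on something with over 40 N, if the wrist force passes 120 N, or if a joint passes its speed limit or range.

ROBOT

A 6-joint arm with a two-finger parallel gripper is mounted at the origin on the work surface. World frame = base frame: x ahead of the robot, y to its left, z up, the work surface at z = 0. Lengths are in m, angles in rad, forces in N, time in s.
With the tool pointing down it reaches from about 0.4 to 0.825 m from the base axis. Payload 7 kg.
Tool frame: the origin (TCP) lies at the very end of the fingers, on their centre line; the grasp point (between the pads) lies 19 mm behind it (env.grasp_offset is the distance from the TCP to the grasp point, in m); z points along the fingers, y is the line along which they close (so a half turn about z gives the same grasp; the last joint's range is limited). The gripper opens to 88 mm and grips with 3 to 60 N. Pads are 19 mm wide; open, the fingers measure 130 mm over their backs; the gripper's body (78 mm by 193 mm) begins 47 mm behind the grasp point.
Start: joints at [1.579, 0.359, 0.012, 0, -1.224, -0.288], TCP at [0.186, 0.649, 0.227] pointing down, gripper open.
Joint ranges: [-3.07, 3.07], [-1.43, 2.12], [-1.02, 1.25], [-3.03, 1.67], [-3.05, -0], [-3.03, 3.03]. Speed limits (rad/s): [2.39, 2.39, 3.01, 3.14, 3.14, 3.14].

INTERFACE

Orientations are given as a 3x3 rotation matrix whose columns are the frame's x, y, z axes.
In Python, from cell import env gives the robot as it stands.
- The arm moves only by the tool servo_tool, never from a script. Its argument "deltas" is a list of rows, each a list of 4 numbers: the shift along the tool's x, y, z in m, then the turn about the tool's z in degrees. In form: [[tx, ty, tz, yaw], ...]. A call has 1 to 10 rows; each row is the pose to reach, as a shift and turn from the pose commanded when the call began, along the tool's axes at that moment; what a row does not reach only later rows make up. A row lasts 1/8 s, in which the tool goes at most 62.5 mm and 10.7 degrees, less where a joint would pass 70% of its speed; a pose out of reach is approached as far as the arm can. A call with a gripper value outside its range is refused whole. "claw" is the finger opening in m, from 0 to 0.0876, set as the call begins (left out, the last holds). The fingers move at their own pace and stop on an object; the grip force is fixed at half the most. Time passes only in rows, so rows that repeat a pose let the fingers close. It gives the time, the measured TCP pose, the force, the opening and the grip force at its end, in the units of the state.
- env.get_state(): the state, without advancing time (a new reading comes with each control period).
- env.read_camera(name): name is "scene" or "top" or "wrist"; returns a dict with "frame" (420x560x3 uint8, red, green, blue), "depth" (420x560 float32, m along the optical axis (not along the pixel's ray), 0 where there is no reading), "vfov" (degrees; the focal length in pixels is half the picture's height over the tangent of half this angle, whatever the lens; pixels are square), "cx", "cy" (the principal point, pixels), "R" (3x3) and "t" (3): a world point X has camera coordinates R X + t; the wrist camera has in their place "hand_eye" (4x4, takes a point from camera to tool coordinates, whose origin is the TCP and whose axes are the flange's). Camera axes: x right, y down, z forward; pixel columns grow to the right and rows downward; lengths in m; the calibration is good to about 2 mm. The wrist camera is an equidistant fisheye: a pixel r from the principal point sees the ray r / f radians off the axis. A picture is of the moment at which its call begins: read the wrist's pose just before it.
- env.sign_off(): hands the job in; it is judged then, once.
Trained networks look in a picture, given as the dict that the camera call returned (one of the last four; its "shot" number tells which), for a name from the list of things; names that differ only in an ending like _2 or _b are one class to them, and where a whole thing is asked for, a point or a joint stands for the part that bears it (a point fixed in the world has none). Each returns a list of dicts, best first, with "p" (0 to 1); they miss things now and then, are a little off and sometimes report something else, mostly with a low value. They report only what shows in the picture. A call takes as long as a camera call. They do not tell look-alikes from the thing itself.
- env.cut_out(picture, query): "mask" (420x560 bool, what is visible of it) and "box" ([centre column, centre row, width, height] in pixels, round what is visible of it).
The state is a dict: "time": time; "joint_pos": joint angles; "qvel": joint speeds; "effort": joint torques, N m; "position": TCP position; "eef_rot": TCP orientation; "ft_force": force on the tool from outside, world axes, zero at the start; "moment": the same for the moment, N m; "opening": finger opening in m; "grip_force": force on a finger pad.
Only numpy, scipy, OpenCV 4.12 (cv2) and the standard library are available. Lean on these libraries where they do the work, as an engineer would, in place of code of your own. Each camera call takes 0.05 s, during which the arm holds its last target. There are 200 camera calls.

## Working session

There is one attempt and no reset: what is moved stays moved. The work goes in short steps, Python scripts to look and compute and a tool call to move; the robot and the scene stay as the last step left them, time stands still between calls to the robot, and variables do not carry over. Pictures are saved under pics/ and viewed, at most 10 in all, crops included, and the job is handed in when it is done.

Besides the shell and the picture viewer there is one more tool, called after "Emit:" in YAML: its name, and indented under it one key for each argument. servo_tool: Moves the arm, as the interface text tells. Its arguments: {"type":"object","properties":{"deltas":{"type":"array"},"claw":{"type":"number"}},"required":["deltas"]}

```bash
mkdir -p pics; ls
cat > h.py <<'E'
import numpy as np, cv2
from cell import env
def K(p):
    return p["frame"].shape[0]/2/np.tan(np.radians(p["vfov"])/2)
def world(p,mask):
    f=K(p); v,u=np.nonzero(mask&(p["depth"]>0)); d=p["depth"][v,u]
    c=np.stack([(u-p["cx"])/f*d,(v-p["cy"])/f*d,d],1)
    return (c-p["t"])@p["R"]
def save(n,img,s=1): cv2.imwrite("pics/"+n,cv2.resize(img[:,:,::-1],None,fx=s,fy=s,interpolation=cv2.INTER_CUBIC))
E
python3 - <<'E'
from h import *
np.set_printoptions(precision=3,suppress=True)
a=env.read_camera("scene"); b=env.read_camera("top")
save("scene.png",a["frame"],1.4); save("top.png",b["frame"],1.4)
s=env.get_state(); print(s["time"],s["position"],s["eef_rot"],s["ft_force"])
for n in ["tray","rod","rest","wheel","ball_center","tray_clip","jaw","jar_a","cup","brush","bowl","heatgun"]:
  for p,l in((b,"top"),(a,"sc")):
    for r in env.cut_out(p,n)[:4]:
        w=world(p,r["mask"])
        print(n,l,round(r["p"],2),np.round(r["box"]), w.min(0),np.median(w,0),w.max(0))
E
```

```text
pics
0.1 [0.186 0.648 0.226] [[ 0.961 -0.276 -0.   ]
 [-0.276 -0.961 -0.002]
 [ 0.     0.002 -1.   ]] [ 0.115 -0.485 -1.161]
tray top 0.71 [358. 218.  82.  92.] [ 0.348 -0.367 -0.004] [ 0.475 -0.25   0.006] [ 0.614 -0.133  0.09 ]
tray top 0.61 [ 86. 221.  20.  72.] [ 0.341  0.512 -0.006] [0.461 0.531 0.017] [0.545 0.572 0.027]
tray top 0.16 [272. 129.  24.  26.] [ 0.695 -0.025 -0.002] [0.741 0.011 0.039] [0.774 0.043 0.073]
tray sc 0.96 [220. 261.  51.  68.] [ 0.346 -0.372 -0.005] [ 0.497 -0.263  0.006] [ 0.612 -0.137  0.089]
tray sc 0.41 [218. 237.   7.   6.] [ 0.415 -0.229  0.014] [ 0.427 -0.219  0.027] [ 0.433 -0.205  0.035]
tray sc 0.15 [283. 222.  33.  35.] [ 0.396 -0.039 -0.008] [ 0.479 -0.024  0.006] [0.543 0.005 0.046]
rod top 0.84 [277. 209.   6.  54.] [ 0.405 -0.021 -0.003] [ 0.483 -0.01   0.044] [ 0.569 -0.001  0.051]
rod top 0.72 [153. 291.  19.  55.] [ 0.186  0.291 -0.004] [0.255 0.321 0.013] [0.325 0.355 0.019]
rod top 0.64 [374. 318.  54.  30.] [ 0.167 -0.37  -0.003] [ 0.192 -0.297  0.012] [ 0.219 -0.218  0.019]
rod sc 0.71 [327. 146.  35.  18.] [ 0.19   0.288 -0.009] 
[... 2029 characters left out ...]
.93 [ 84. 222.  21.  74.] [ 0.339  0.512 -0.001] [0.461 0.53  0.018] [0.544 0.559 0.027]
brush sc 0.89 [402. 156.  40.  29.] [ 0.345  0.509 -0.009] [0.471 0.527 0.014] [0.542 0.58  0.026]
bowl top 0.6 [ 92. 153.  38.  34.] [ 0.584  0.466 -0.   ] [0.644 0.533 0.022] [0.689 0.57  0.054]
bowl sc 0.75 [437. 177.  35.  30.] [ 0.547  0.461 -0.007] [0.627 0.538 0.028] [0.691 0.617 0.054]
heatgun top 0.96 [481. 221.  71.  82.] [ 0.352 -0.719 -0.004] [ 0.416 -0.537  0.052] [ 0.585 -0.503  0.072]
heatgun top 0.29 [168. 210.  66.  67.] [ 0.387  0.198 -0.005] [0.471 0.281 0.056] [0.58  0.399 0.1  ]
heatgun sc 0.82 [103. 300.  96.  74.] [ 0.327 -0.702 -0.006] [ 0.419 -0.559  0.046] [ 0.578 -0.502  0.069]
```

View pics/top.png

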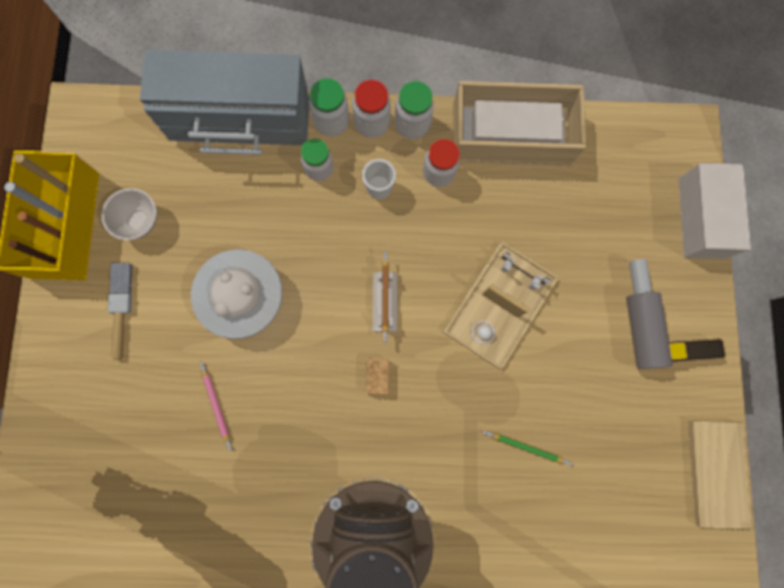

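Run:
```python
from h import *
np.set_printoptions(precision=4,suppress=True)
b=env.read_camera("top")
save("crop.png",b["frame"][130:300,230:420],4.2)
H,W=b["depth"].shape
w=np.full((H,W,3),np.nan); m=b["depth"]>0; w[m]=world(b,m)
x,y,z=w[...,0],w[...,1],w[...,2]
# handle top
s=(z>.075)&(z<.095)&(abs(x-.48)<.13)&(abs(y+.25)<.12)
P=w[s]; print("handle",len(P)); r=cv2.minAreaRect(P[:,:2].astype(np.float32)); print(r,np.median(P,0)); 
# tray floor+edge
s=(z>-.0)&(z<.022)&(abs(x-.48)<.16)&(abs(y+.25)<.15)
s=s&(z>.0025)
n,l,st,c=cv2.connectedComponentsWithStats(s.astype(np.uint8)); k=1+np.argmax(st[1:,4]); P=w[l==k]
print("tray",cv2.minAreaRect(P[:,:2].astype(np.float32)))
# rod
s=(z>.042)&(z<.056)&(abs(x-.48)<.12)&(abs(y+.01)<.03)
P=w[s]; print("rod",len(P),np.median(P,0),P.min(0),P.max(0)); print(cv2.minAreaRect(P[:,:2].astype(np.float32)),cv2.fitLine(P[:,:2].astype(np.float32),cv2.DIST_HUBER,0,.01,.01).T)
# wheel disc
s=(z>.048)&(z<.062)&(abs(x-.48)<.14)&(abs(y-.29)<.13)
P=w[s]; print("wheel",len(P),cv2.minEnclosingCircle(P[:,:2].astype(np.float32)),np.median(P[:,2]))
```

```text
handle 146
((0.4781639873981476, -0.2504982054233551), (0.08937442302703857, 0.010657675564289093), 58.013404846191406) [ 0.4769 -0.2509  0.0847]
tray ((0.4794737994670868, -0.25281280279159546), (0.16206566989421844, 0.2546287775039673), 55.6605224609375)
rod 262 [ 0.4846 -0.0097  0.0456] [ 0.3916 -0.0235  0.042 ] [0.5717 0.0048 0.0512]
((0.48169419169425964, -0.009487493894994259), (0.18020141124725342, 0.025588391348719597), 1.7536064386367798) [[ 0.9998  0.0177  0.4801 -0.0105]]
wheel 2233 ((0.4769214391708374, 0.28674182295799255), 0.09018693119287491) 0.0550562718201285
```

View pics/crop.png

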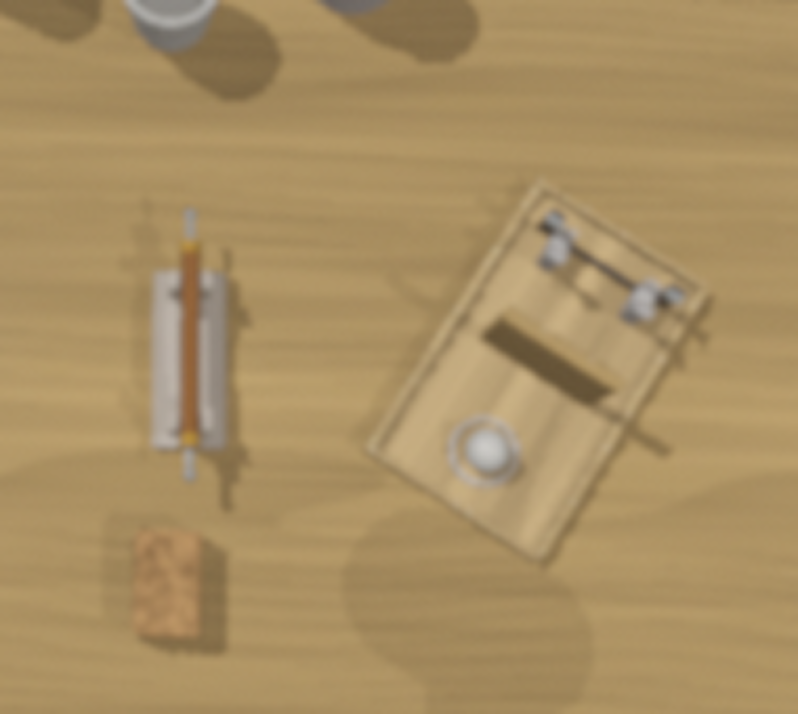

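Three things have the rod's shape in the top picture: brown wooden at (277,209) in the rest, pink at (153,291) and green at (374,318). The enlarged crop shows the brown wooden one with steel tips lying in the plaster rest, so that's the rod. The tray's clip end points up and right, with the ball at about (347,238).

Emit:
servo_tool:
  deltas:
    - [0.029, 0.0345, 0, 10.2]
    - [0.058, 0.069, 0, 20.4]
    - [0.087, 0.1035, 0, 30.6]
    - [0.116, 0.138, 0, 40.8]
    - [0.145, 0.1725, 0, 51]
    - [0.174, 0.207, 0, 61.2]
    - [0.203, 0.2415, 0, 71.4]
    - [0.232, 0.276, 0, 81.6]
    - [0.261, 0.31, 0, 91.8]
    - [0.29, 0.345, 0, 102]
  claw: 0.05

```text
time: 2.6
position: [0.3703, 0.2358, 0.2269]
eef_rot: [[-0.475, -0.88, 0.001], [-0.88, 0.475, 0.001], [-0.001, -0.0, -1.0]]
ft_force: [-0.5, 0.9, 0.5]
opening: 0.0497
grip_force: 0.0
```

```bash
cat >> h.py <<'E'
np.set_printoptions(precision=4,suppress=True)
def go(xy,ang=None,z=None):
    s=env.get_state(); R=s["eef_rot"]; p=s["position"]
    d=np.array([xy[0],xy[1],p[2] if z is None else z])-p
    a=np.degrees(np.arctan2(R[1,0],R[0,0])); print("t",s["time"],"pos",p,"ang",a,"tilt",R[:,2],"ft",s["ft_force"],"op",s["opening"],s["grip_force"],"j",s["joint_pos"])
    print("delta tool",R.T@d, "yaw", None if ang is None else (a-ang+180)%360-180)
E
python3 -c "
from h import *
go((.481,-.0105),-179,.2)"
```

```text
t 2.6 pos [0.3703 0.2358 0.2269] ang -118.34373476957994 tilt [ 0.0006  0.0008 -1.    ] ft [-0.452   0.9474  0.4801] op 0.0497351692790553 0.0 j [ 1.0193 -0.0435 -0.4774  0.0001 -1.1359 -1.514 ]
delta tool [ 0.1642 -0.2144  0.0268] yaw 60.65626523042005
```

Emit:
servo_tool:
  deltas:
    - [0.027, -0.035, 0, 10]
    - [0.054, -0.07, 0, 20]
    - [0.081, -0.105, 0, 30]
    - [0.108, -0.14, 0.01, 40]
    - [0.135, -0.175, 0.02, 50]
    - [0.164, -0.2145, 0.027, 60.6]
    - [0.164, -0.2145, 0.027, 60.6]

```text
time: 3.48
position: [0.4825, -0.0111, 0.1988]
eef_rot: [[-1.0, -0.018, -0.001], [-0.018, 1.0, -0.001], [0.001, -0.001, -1.0]]
ft_force: [0.1, -0.3, -0.2]
opening: 0.0506
grip_force: 0.0
```

```bash
cat >> h.py <<'E'
def wcam():
    s=env.get_state(); p=env.read_camera("wrist"); p["T"]=np.eye(4); p["T"][:3,:3]=s["eef_rot"]; p["T"][:3,3]=s["position"]; return p
def wworld(p):
    H,W=p["depth"].shape; f=K(p); v,u=np.mgrid[:H,:W]; dx=u-p["cx"]; dy=v-p["cy"]; r=np.hypot(dx,dy)+1e-9; th=r/f
    k=np.tan(np.minimum(th,1.5))/r; d=p["depth"]; c=np.stack([dx*k*d,dy*k*d,d,np.ones_like(d)],-1)
    w=(c@(p["T"]@p["hand_eye"]).T)[...,:3]; w[(d<=0)|(th>1.4)]=np.nan; return w
E
python3 - <<'E'
from h import *
p=wcam(); print(p["vfov"],p["cx"],p["hand_eye"]); save("w1.png",p["frame"],1.2)
w=wworld(p); x,y,z=w[...,0],w[...,1],w[...,2]
tab=np.nanmedian(z[(abs(x-.48)<.15)&(abs(y+.01)<.1)]); print("table z",tab)
s=(z>.040)&(z<.052)&(abs(x-.48)<.06)&(abs(y+.01)<.03); s&=~((abs(abs(x-.48)-.048)<.012))
P=w[s]; print(len(P),P.min(0),P.max(0),np.median(P,0)); print(cv2.fitLine(P[:,:2].astype(np.float32),cv2.DIST_HUBER,0,.01,.01).T)
s=(z>.036)&(z<.06)&(abs(x-.48)<.12)&(abs(y+.01)<.02); print("ends",np.percentile(x[s],[0,1,99,100]))
for r in env.cut_out(p,"rod")[:3]:
    P=w[r["mask"]]; P=P[~np.isnan(P[:,0])]; print(r["p"],r["box"],P.min(0),P.max(0),P.mean(0))
go((.481,-.0105),-179,.03)
E
```

```text
65.70646984690485 277.1532012356258 [[ 0.0006 -0.9587 -0.2845  0.0763]
 [ 1.      0.0007 -0.0002 -0.0008]
 [ 0.0004 -0.2845  0.9587 -0.159 ]
 [ 0.      0.      0.      1.    ]]
table z 0.2876159385188686
1006 [ 0.4442 -0.0187  0.0402] [ 0.516  -0.0034  0.0499] [ 0.4785 -0.0109  0.0466]
[[ 0.9996  0.0278  0.4789 -0.0109]]
ends [0.3884 0.3915 0.5676 0.5724]
0.65 [277.9, 180.5, 16.1, 179.0] [ 0.3884 -0.0192 -0.0007] [0.5925 0.0001 0.0499] [ 0.4765 -0.0109  0.0448]
0.65 [532.8, 45.6, 28.1, 88.4] [ 0.2235  0.3018 -0.0013] [0.3388 0.3629 0.0173] [0.2758 0.3273 0.0107]
t 3.575 pos [ 0.4821 -0.009   0.1995] ang -178.66793473079844 tilt [-0.0003 -0.0001 -1.    ] ft [0.1921 1.2443 1.2816] op 0.049899481750627944 0.0 j [ 0.3903  0.0589 -0.44   -0.0001 -1.0721 -1.9378]
delta tool [ 0.0011 -0.0014  0.1695] yaw 0.3320652692015642
```

View pics/w1.png

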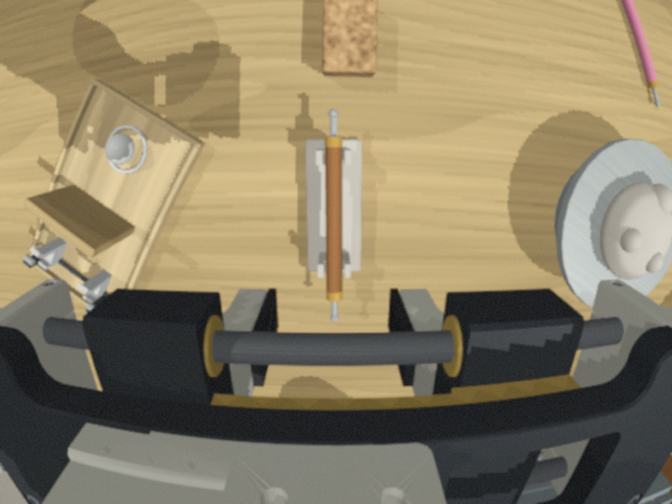

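The picture shows the brown rod in its rest at (335,205), straight between the open fingers. The tray, with ball and clip, is at the left and the wheel at the right. Going down.

Emit:
servo_tool:
  deltas:
    - [0.001, 0, 0.035, 0]
    - [0.001, 0, 0.07, 0]
    - [0.001, 0, 0.105, 0]
    - [0.001, 0, 0.135, 0]
    - [0.001, 0, 0.155, 0]
    - [0.001, 0, 0.17, 0]
    - [0.001, 0, 0.17, 0]

```text
time: 4.45
position: [0.4805, -0.0076, 0.0291]
eef_rot: [[-1.0, -0.027, -0.001], [-0.027, 1.0, -0.001], [0.001, -0.0, -1.0]]
ft_force: [-0.5, 0.6, 0.2]
opening: 0.05
grip_force: 0.0
```

Emit:
servo_tool:
  deltas:
    - [0, 0, 0, 0]
    - [0, 0, 0, 0]
    - [0, 0, 0, 0]
    - [0, 0, 0, 0]
  claw: 0.0

```text
time: 4.95
position: [0.4813, -0.0085, 0.0299]
eef_rot: [[-1.0, -0.024, 0.001], [-0.024, 1.0, 0.0], [-0.001, 0.0, -1.0]]
ft_force: [0.0, 0.4, -0.1]
opening: 0.0154
grip_force: 0.1
```

Emit:
servo_tool:
  deltas:
    - [0, 0, -0.03, 0]
    - [0, 0, -0.07, 0]
    - [0, 0, -0.11, 0]
    - [0, 0, -0.15, 0]
    - [0, 0, -0.18, 0]
    - [0, 0, -0.18, 0]

```text
time: 5.7
position: [0.4824, -0.0083, 0.2121]
eef_rot: [[-1.0, -0.024, 0.005], [-0.024, 1.0, 0.001], [-0.005, 0.001, -1.0]]
ft_force: [-0.0, 0.5, -0.4]
opening: 0.0128
grip_force: 30.0
```

```bash
cat >> h.py <<'E'
def rodpose(p,w=None):
    "rod held: points in the tool frame near its axis"
    if w is None: w=wworld(p)
    T=np.linalg.inv(p["T"]); q=w@T[:3,:3].T+T[:3,3]; return q
E
python3 - <<'E'
from h import *
p=wcam(); save("w2.png",p["frame"],1.2); w=wworld(p); q=rodpose(p,w)
x,y,z=q[...,0],q[...,1],q[...,2]
s=(abs(x)<.12)&(abs(y)<.015)&(abs(z+.01)<.02); P=q[s]; print(len(P),np.percentile(P,[0,1,50,99,100],axis=0)); print(cv2.fitLine(P.astype(np.float32),cv2.DIST_HUBER,0,.01,.01).T)
# handle/tray from here
x,y,z=w[...,0],w[...,1],w[...,2]
s=(z>.078)&(z<.095)&(abs(x-.48)<.1)&(abs(y+.25)<.1); P=w[s]; print("handle",len(P)); 
if len(P): print(cv2.minAreaRect(P[:,:2].astype(np.float32)))
go((.55,-.29),-122,.2)
E
```

```text
6494 [[-0.043  -0.015  -0.03  ]
 [-0.0386 -0.0136 -0.0276]
 [ 0.0283 -0.0008 -0.0151]
 [ 0.0899  0.0133 -0.0065]
 [ 0.0925  0.015   0.0005]]
[[ 0.9997 -0.003   0.0237  0.0292 -0.0006 -0.0149]]
handle 764
((0.4766125977039337, -0.25191986560821533), (0.09028841555118561, 0.011888760142028332), 58.17268753051758)
t 5.75 pos [ 0.4814 -0.0084  0.2103] ang -178.65025560711047 tilt [ 0.0019  0.0011 -1.    ] ft [-1.048   0.135  -0.9123] op 0.01318995212632733 29.99977469444275 j [ 0.392   0.0469 -0.4264 -0.0003 -1.0953 -1.9391]
delta tool [-0.062  -0.2831  0.0101] yaw -56.650255607110466
```

View pics/w2.png

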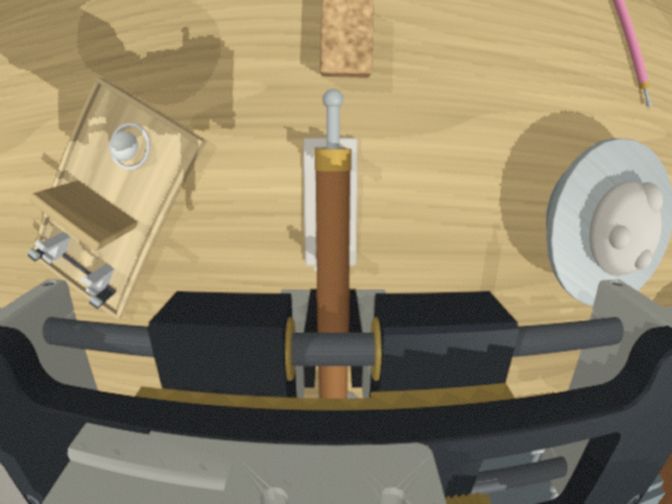

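Rod held at mid-length: its tip at (333,97) is 93 mm ahead of the grip. Moving over the clip, then looking again.

Emit:
servo_tool:
  deltas:
    - [-0.006, -0.032, 0, -6.5]
    - [-0.012, -0.064, 0, -13]
    - [-0.018, -0.096, 0, -19]
    - [-0.024, -0.128, 0, -25.5]
    - [-0.03, -0.16, 0, -32]
    - [-0.036, -0.192, 0, -38]
    - [-0.042, -0.224, 0, -45]
    - [-0.048, -0.256, 0, -51]
    - [-0.053, -0.284, 0.02, -56.7]
    - [-0.053, -0.284, 0.03, -56.7]

```text
time: 7.0
position: [0.5396, -0.2923, 0.1763]
eef_rot: [[-0.531, -0.848, -0.004], [-0.848, 0.531, 0.001], [0.001, 0.004, -1.0]]
ft_force: [-0.5, 0.2, 0.4]
opening: 0.0129
grip_force: 30.0
```

Emit:
servo_tool:
  deltas:
    - [0, 0, 0, 0]
    - [0, 0, 0, 0]

```text
time: 7.25
position: [0.541, -0.2906, 0.1798]
eef_rot: [[-0.529, -0.849, 0.0], [-0.849, 0.529, -0.0], [0.0, -0.0, -1.0]]
ft_force: [0.6, -0.4, 0.1]
opening: 0.013
grip_force: 30.0
```

Run:
```python
from h import *
p=wcam(); save("w3.png",p["frame"],1.2); w=wworld(p); q=rodpose(p,w); np.savez("w3.npz",w=w,q=q)
x,y,z=q[...,0],q[...,1],q[...,2]
s=(abs(x)<.12)&(abs(y)<.015)&(abs(z+.01)<.02); P=q[s]; print(np.percentile(P,[0,50,100],axis=0)); print(cv2.fitLine(P.astype(np.float32),cv2.DIST_HUBER,0,.01,.01).T)
x,y,z=w[...,0],w[...,1],w[...,2]
t=(abs(x-.48)<.2)&(abs(y+.25)<.2)
s=(z>.078)&(z<.095)&t; P=w[s]
print("handle",len(P),cv2.minAreaRect(P[:,:2].astype(np.float32)) if len(P) else 0)
# tray-frame sections using nominal pose
c=np.array([.477,-.251]); a=np.radians(-31.9); u=np.array([np.cos(a),np.sin(a)]); v=np.array([-u[1],u[0]])
X=(w[...,:2]-c)@u; Y=(w[...,:2]-c)@v
for lo,hi,n in((.030,.045,"outer"),(.045,.054,"nose"),(.054,.065,"inner")):
  for sg in(-1,1):
    s=(z>lo)&(z<hi)&(X>.04)&(X<.11)&(abs(Y)<.07)&(Y*sg>.02)
    if s.sum()>3: print(n,sg,s.sum(),"X",np.percentile(X[s],[2,50,98]),"Y",np.percentile(Y[s],[2,50,98]))
for b,n in((1,"edge"),):
    s=(z>.008)&(z<.02); print("X",np.percentile(X[s&(abs(Y)<.09)&(abs(X)<.13)],[1,99]),"Y",np.percentile(Y[s&(abs(X)<.1)&(abs(Y)<.09)],[1,99]))
go(c+.075*u,-121.9,.15)
```

```text
[[-0.0415 -0.015  -0.03  ]
 [ 0.0294 -0.0011 -0.015 ]
 [ 0.0935  0.015   0.0002]]
[[ 0.9997 -0.0033  0.0251  0.0303 -0.0008 -0.0148]]
handle 1235 ((0.4746466875076294, -0.25570234656333923), (0.08372904360294342, 0.010738653130829334), 58.3038215637207)
nose 1 7 X [0.0597 0.062  0.0623] Y [0.0259 0.0262 0.0263]
inner -1 103 X [0.0563 0.06   0.0625] Y [-0.0415 -0.0358 -0.0304]
inner 1 105 X [0.056  0.0598 0.0625] Y [0.0258 0.0311 0.0376]
X [-0.1141  0.1148] Y [-0.0721  0.0664]
t 7.3 pos [ 0.5412 -0.2906  0.1802] ang -121.90294669269826 tilt [ 0.0008 -0.0003 -1.    ] ft [ 0.4098 -0.1456 -0.5181] op 0.012921862017810417 29.99979078769684 j [-0.1751  0.2923 -0.194   0.0001 -1.0837 -0.3818]
delta tool [0.0003 0.0005 0.0302] yaw -0.0029466926982593122
```

View pics/w3.png

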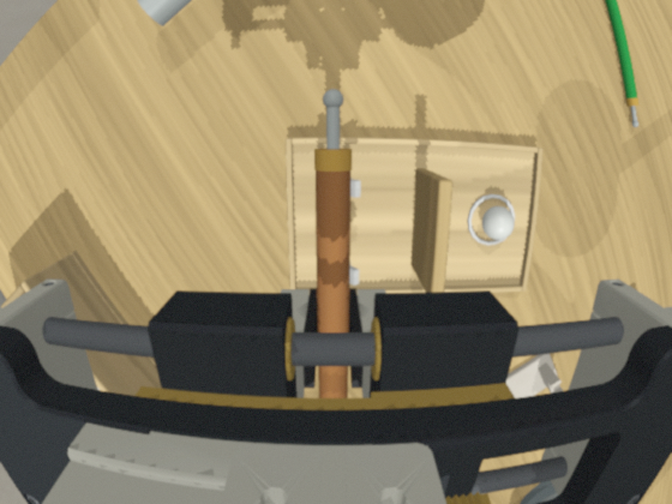

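The rod's line is over the clip within about 1 mm. The fork tops show just right of the rod at (355,187) and (353,275), and the ball is in its pocket at (497,223). Lowering in stages while watching the force.

Emit:
servo_tool:
  deltas:
    - [0.002, 0, 0.025, 0]
    - [0.002, 0, 0.05, 0]
    - [0.002, 0, 0.075, 0]
    - [0.002, 0, 0.095, 0]
    - [0.002, 0, 0.11, 0]
    - [0.002, 0, 0.115, 0]
    - [0.002, 0, 0.115, 0]

```text
time: 8.18
position: [0.5401, -0.2928, 0.0649]
eef_rot: [[-0.529, -0.849, 0.0], [-0.849, 0.529, -0.0], [0.0, -0.0, -1.0]]
ft_force: [-0.4, 0.6, 0.3]
opening: 0.0128
grip_force: 30.0
```

Emit:
servo_tool:
  deltas:
    - [0, 0, 0.004, 0]
    - [0, 0, 0.008, 0]
    - [0, 0, 0.012, 0]
    - [0, 0, 0.015, 0]
    - [0, 0, 0.015, 0]

```text
time: 8.8
position: [0.5396, -0.2929, 0.0492]
eef_rot: [[-0.529, -0.849, -0.001], [-0.849, 0.529, 0.0], [0.0, 0.001, -1.0]]
ft_force: [-0.1, 0.4, 0.3]
opening: 0.0132
grip_force: 30.0
```

Run:
```python
from h import *
p=wcam(); save("w4.png",p["frame"],1.2); w=wworld(p); q=rodpose(p,w)
x,y,z=q[...,0],q[...,1],q[...,2]
s=(x>.02)&(x<.12)&(abs(y)<.009)&(abs(z+.01)<.015); P=q[s]; print(np.percentile(P,[0,50,100],axis=0)); print(cv2.fitLine(P.astype(np.float32),cv2.DIST_HUBER,0,.01,.01).T)
s=(w[...,2]>.078)&(w[...,2]<.095)&(abs(y-.07)<.03)&(abs(x)<.1); P=q[s]; print("handle in tool",len(P),np.percentile(P,[2,50,98],axis=0))
go((.541,-.291),-121.9,.025)
```

```text
[[ 0.02   -0.009  -0.0181]
 [ 0.0511 -0.0007 -0.0147]
 [ 0.0935  0.009   0.0047]]
[[ 0.999  -0.0078  0.0436  0.0531 -0.0011 -0.0146]]
handle in tool 2262 [[-0.023   0.0694 -0.0376]
 [ 0.0244  0.0732 -0.0362]
 [ 0.0443  0.079  -0.0294]]
t 8.85 pos [ 0.5398 -0.2929  0.0494] ang -121.92939481700469 tilt [-0.0002  0.     -1.    ] ft [-0.0274  0.863  -0.5942] op 0.012741795250722936 29.999787211418152 j [-0.1795  0.4243 -0.3363  0.0001 -0.8105 -0.3778]
delta tool [-0.0022 -0.      0.0244] yaw -0.029394817004686047
```

View pics/w4.png

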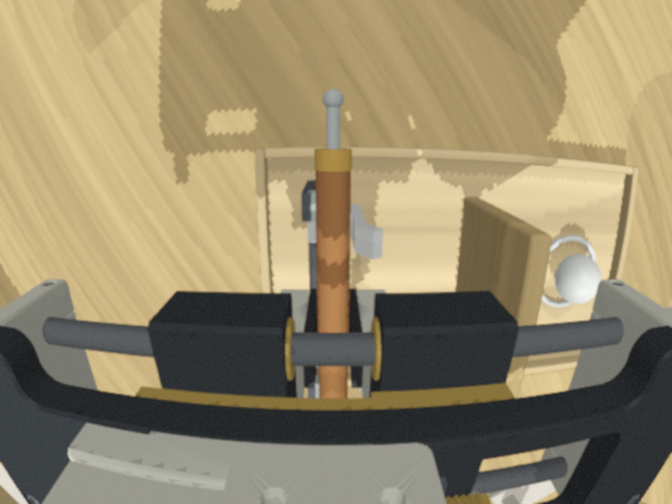

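The rod is lined up inside the mouth, between the flared wall at (365,235) and the jaw nose at (308,200). No force yet, so I'm pressing on.

Emit:
servo_tool:
  deltas:
    - [0, 0, 0.003, 0]
    - [0, 0, 0.006, 0]
    - [0, 0, 0.009, 0]
    - [0, 0, 0.011, 0]
    - [0, 0, 0.011, 0]

```text
time: 9.48
position: [0.5394, -0.2928, 0.0379]
eef_rot: [[-0.529, -0.849, -0.001], [-0.849, 0.529, 0.0], [0.0, 0.001, -1.0]]
ft_force: [-0.4, 0.3, -4.5]
opening: 0.0129
grip_force: 30.0
```

Emit:
servo_tool:
  deltas:
    - [0, 0, 0.003, 0]
    - [0, 0, 0.006, 0]
    - [0, 0, 0.009, 0]
    - [0, 0, 0.009, 0]

```text
time: 9.98
position: [0.5406, -0.2932, 0.0295]
eef_rot: [[-0.529, -0.849, 0.001], [-0.849, 0.529, -0.0], [-0.0, -0.001, -1.0]]
ft_force: [-0.4, 1.4, -1.6]
opening: 0.0133
grip_force: 30.0
```

Emit:
servo_tool:
  deltas:
    - [0, 0, 0.002, 0]
    - [0, 0, 0.004, 0]
    - [0, 0, 0.004, 0]

```text
time: 10.35
position: [0.5403, -0.293, 0.0263]
eef_rot: [[-0.529, -0.849, 0.001], [-0.849, 0.529, -0.0], [-0.0, -0.001, -1.0]]
ft_force: [-1.7, 0.8, 4.8]
opening: 0.013
grip_force: 30.0
```

Run:
```python
from h import *
p=wcam(); save("w5.png",p["frame"],1.2); w=wworld(p); q=rodpose(p,w)
x,y,z=q[...,0],q[...,1],q[...,2]
s=(x>.02)&(x<.12)&(abs(y)<.009)&(abs(z+.01)<.015); P=q[s]; print(np.percentile(P,[0,50,100],axis=0)); print(cv2.fitLine(P.astype(np.float32),cv2.DIST_HUBER,0,.01,.01).T)
go((.541,-.291),-121.9,.025)
```

```text
[[ 0.02   -0.0089 -0.025 ]
 [ 0.0503 -0.0011 -0.0152]
 [ 0.0934  0.009   0.0048]]
[[ 0.9991 -0.0141  0.0402  0.0515 -0.0009 -0.0148]]
t 10.4 pos [ 0.5403 -0.293   0.0263] ang -121.91042361984947 tilt [ 0.0011 -0.0005 -1.    ] ft [-1.5207  1.2312  5.2257] op 0.013695885574364035 30.001139044761658 j [-0.1794  0.4532 -0.3555  0.0004 -0.7609 -0.3778]
delta tool [-0.0021  0.0005  0.0013] yaw -0.01042361984946183
```

View pics/w5.png

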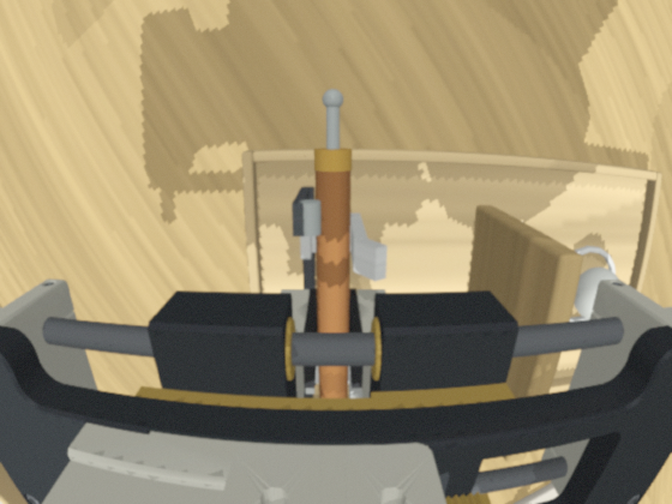

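Emit:
servo_tool:
  deltas:
    - [0, 0, 0.001, 0]
    - [0, 0, 0.002, 0]
    - [0, 0, 0.002, 0]

```text
time: 10.78
position: [0.5404, -0.2931, 0.0261]
eef_rot: [[-0.528, -0.849, 0.002], [-0.849, 0.528, -0.001], [0.0, -0.002, -1.0]]
ft_force: [-6.0, 4.3, 19.1]
opening: 0.0132
grip_force: 30.0
```

The tool no longer sinks and the force is above the snap force, so the rod is bottomed. Relaxing, then opening.

Emit:
servo_tool:
  deltas:
    - [0, 0, -0.002, 0]
    - [0, 0, -0.002, 0]

```text
time: 11.02
position: [0.5404, -0.293, 0.0263]
eef_rot: [[-0.529, -0.849, 0.001], [-0.849, 0.529, -0.0], [-0.0, -0.001, -1.0]]
ft_force: [-1.5, 2.2, 7.2]
opening: 0.013
grip_force: 30.0
```

Emit:
servo_tool:
  deltas:
    - [0, 0, 0, 0]
    - [0, 0, 0, 0]
    - [0, 0, 0, 0]
  claw: 0.034

```text
time: 11.4
position: [0.5397, -0.2929, 0.0252]
eef_rot: [[-0.529, -0.849, -0.001], [-0.849, 0.529, 0.0], [0.0, 0.001, -1.0]]
ft_force: [-0.4, 0.4, 0.3]
opening: 0.033
grip_force: 0.0
```

Emit:
servo_tool:
  deltas:
    - [0, 0, -0.01, 0]
    - [0, 0, -0.025, 0]
    - [0, 0, -0.05, 0]
    - [0, 0, -0.08, 0]
    - [0, 0, -0.11, 0]
    - [0, 0, -0.14, 0]
    - [0, 0, -0.14, 0]

```text
time: 12.28
position: [0.5416, -0.2935, 0.1699]
eef_rot: [[-0.529, -0.849, 0.006], [-0.849, 0.529, -0.002], [-0.002, -0.006, -1.0]]
ft_force: [-0.4, 0.1, -0.2]
opening: 0.0341
grip_force: 0.0
```

Run:
```python
from h import *
p=wcam(); save("w6.png",p["frame"],1.2); w=wworld(p); b=env.read_camera("top"); wt=np.full(w.shape,np.nan); m=b["depth"]>0; wt[m]=world(b,m)
for w,n in((w,"wrist"),(wt,"top")):
  x,y,z=w[...,0],w[...,1],w[...,2]
  s=(z>.078)&(z<.095)&(abs(x-.48)<.07)&(abs(y+.25)<.07); r=cv2.minAreaRect(w[s][:,:2].astype(np.float32)); print(n,r)
  c=np.array(r[0]); a=np.radians(-31.9); u=np.array([np.cos(a),np.sin(a)]); v=np.array([-u[1],u[0]])
  X=(w[...,:2]-c)@u; Y=(w[...,:2]-c)@v
  s=(abs(X-.075)<.012)&(abs(Y)<.026)&(z>.03)&(z<.06); print("rod mid",s.sum(),"X",np.percentile(X[s],[2,50,98]),"z",np.percentile(z[s],[2,50,98]))
  for sg in(-1,1):
    s=(abs(X-.075)<.008)&(Y*sg>.052)&(Y*sg<.068)&(z>.03)&(z<.06); print(sg,s.sum(),"X",np.percentile(X[s],[2,50,98]) if s.any() else 0,"z",np.percentile(z[s],[2,50,90,98]) if s.any() else 0)
  s=(abs(X-.075)<.01)&(abs(Y)<.13)&(z>.025)&(z<.06); print("ends",np.percentile(Y[s],[0,1,99,100]))
  s=(abs(X-.083)<.012)&(abs(abs(Y)-.047)<.006)&(z>.046)&(z<.06); print("nose",s.sum(),np.percentile(X[s],[2,50,98]) if s.any() else 0)
  s=(abs(X+.07)<.03)&(abs(Y)<.03)&(z>.022)&(z<.045); print("ball",s.sum(), X[s].mean(),Y[s].mean())
go((.4765,-.2515),-121.9,.051)
```

```text
wrist ((0.4746934771537781, -0.26002031564712524), (0.07626943290233612, 0.010998459532856941), 57.794883728027344)
rod mid 878 X [0.066  0.0737 0.0837] z [0.0364 0.0416 0.0526]
-1 235 X [0.0676 0.0738 0.0809] z [0.0369 0.0418 0.0434 0.0442]
1 221 X [0.0676 0.0745 0.0829] z [0.0386 0.0422 0.0498 0.0511]
ends [-0.0863 -0.0827  0.0904  0.0952]
nose 135 [0.0783 0.0832 0.0883]
ball 576 -0.0676532812091452 0.004731867377953323
top ((0.0, 0.0), (0.0, 0.0), 0.0)Traceback (most recent call last):
  File "<stdin>", line 8, in <module>
    return _quantile_unchecked(
        a, q, axis, out, overwrite_input, method, keepdims, weights)
    return _ureduce(a,
                    func=_quantile_ureduce_func,
    ...<5 lines>...
                    overwrite_input=overwrite_input,
                    method=method)
    r = func(a, **kwargs)
    result = _quantile(arr,
                       quantiles=q,
    ...<2 lines>...
                       out=out,
                       weights=wgt)
    slices_having_nans = np.isnan(arr[-1, ...])
                                  ~~~^^^^^^^^^
IndexError: index -1 is out of bounds for axis 0 with size 0
```

View pics/w6.png

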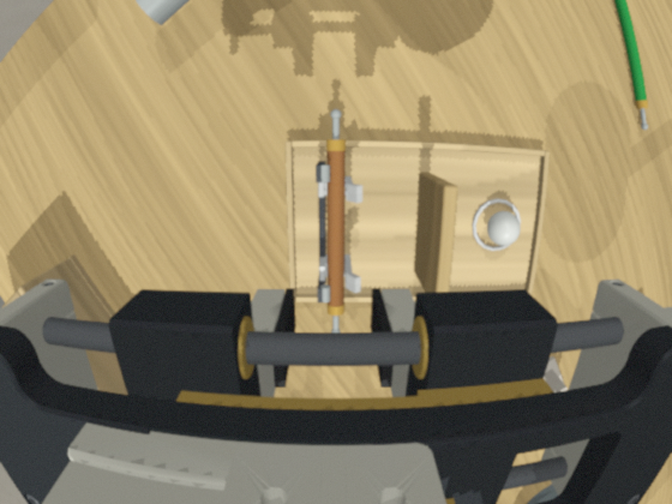

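The rod lies home at (336,225): about X = 74.5 mm in the tray frame, top 42–43 mm high, with the noses over it at (323,175) and (322,290). The ball is in its pocket at (503,229). Moving over the handle.

Emit:
servo_tool:
  deltas:
    - [0, 0.025, 0, 0]
    - [0, 0.05, 0, 0]
    - [0, 0.0755, 0, 0]
    - [0, 0.0755, 0, 0]
    - [0, 0.0755, 0, 0]
  claw: 0.04

```text
time: 13.0
position: [0.476, -0.2531, 0.1655]
eef_rot: [[-0.529, -0.849, -0.0], [-0.849, 0.529, -0.0], [0.0, 0.0, -1.0]]
ft_force: [0.1, -0.8, 0.4]
opening: 0.04
grip_force: 0.0
```

Run:
```python
from h import *
p=wcam(); w=wworld(p); q=rodpose(p,w); x,y,z=w[...,0],w[...,1],w[...,2]
s=(z>.078)&(z<.095)&(abs(q[...,1])<.04)&(abs(q[...,0])<.07); print("handle world",cv2.minAreaRect(w[s][:,:2].astype(np.float32))); print("tool",s.sum(),np.percentile(q[s],[1,50,99],axis=0))
s=(z>.008)&(z<.02)&(abs(q[...,0])<.1)&(abs(q[...,1])<.13); print("edge tool",np.percentile(q[s],[1,99],axis=0))
go((.4775,-.2525),-121.9,.051)
```

```text
handle world ((0.47808682918548584, -0.2535502314567566), (0.08970250934362411, 0.009874257259070873), 58.221492767333984)
tool 1426 [[-0.044  -0.0067  0.0784]
 [ 0.0023 -0.0019  0.0799]
 [ 0.0438  0.003   0.0824]]
edge tool [[-0.0696 -0.1165  0.1484]
 [ 0.0694  0.1123  0.1573]]
t 13.05 pos [ 0.4762 -0.2532  0.1654] ang -121.92802750119112 tilt [-0.0003 -0.0001 -1.    ] ft [ 1.1157  0.3289 -0.2393] op 0.040119310866327106 0.0 j [-0.125   0.1864 -0.3744  0.0002 -1.0102 -0.4324]
delta tool [-0.0013 -0.0008  0.1144] yaw -0.02802750119110442
```

Emit:
servo_tool:
  deltas:
    - [0, -0.002, 0.02, 0]
    - [0, -0.002, 0.045, 0]
    - [0, -0.002, 0.07, 0]
    - [0, -0.002, 0.09, 0]
    - [0, -0.002, 0.105, 0]
    - [0, -0.002, 0.1145, 0]
    - [0, -0.002, 0.1145, 0]

```text
time: 13.92
position: [0.4773, -0.2541, 0.0505]
eef_rot: [[-0.529, -0.849, -0.001], [-0.849, 0.529, 0.0], [0.001, 0.001, -1.0]]
ft_force: [0.0, 0.1, -0.0]
opening: 0.0404
grip_force: 0.0
```

Emit:
servo_tool:
  deltas:
    - [0, 0, 0, 0]
    - [0, 0, 0, 0]
    - [0, 0, 0, 0]
    - [0, 0, 0, 0]
    - [0, 0, 0, 0]
  claw: 0.0

```text
time: 14.55
position: [0.4774, -0.2539, 0.0514]
eef_rot: [[-0.529, -0.849, 0.0], [-0.849, 0.529, -0.0], [-0.0, -0.0, -1.0]]
ft_force: [-1.3, 2.1, 4.8]
opening: 0.01
grip_force: 30.0
```

Emit:
servo_tool:
  deltas:
    - [0, 0, -0.002, 0]
    - [0, 0, -0.006, 0]
    - [0, 0, -0.012, 0]
    - [0, 0, -0.02, 0]
    - [0, 0, -0.029, 0]
    - [0, 0, -0.038, 0]
    - [0, 0, -0.046, 0]
    - [0, 0, -0.052, 0]
    - [0, 0, -0.055, 0]
    - [0, 0, -0.055, 0]

```text
time: 15.8
position: [0.4775, -0.254, 0.1062]
eef_rot: [[-0.529, -0.849, 0.0], [-0.849, 0.529, 0.0], [-0.0, -0.0, -1.0]]
ft_force: [-0.0, -0.1, -5.4]
opening: 0.0098
grip_force: 30.0
```

```bash
cat > chk.py <<'E'
from h import *
p=wcam(); save("w7.png",p["frame"],1.2); w=wworld(p); q=rodpose(p,w); X=-q[...,1]; Y=-q[...,0]; Z=.051-q[...,2]-.051
d=w[...,2]; print("tool z of edge pts:")
for n,s in (("clip side",(abs(X-.09)<.02)&(abs(Y)<.06)),("ball side",(abs(X+.1)<.012)&(abs(Y)<.06))):
    s=s&(q[...,2]>.035)&(q[...,2]<.056); print(n,s.sum(),np.percentile(q[s][:,2],[5,50,95]) if s.any() else 0)
s=(abs(X-.075)<.012)&(abs(Y)<.07)&(abs(q[...,2]-.008)<.012); print("rod",s.sum(),np.percentile(X[s],[5,50,95]),np.percentile(q[s][:,2],[5,50,95]))
s=(abs(X+.07)<.03)&(abs(Y)<.03)&(q[...,2]>.01)&(q[...,2]<.03); print("ball",s.sum(),X[s].mean(),Y[s].mean())
go((.477,.287),None,.206)
E
python3 chk.py
```

```text
tool z of edge pts:
clip side 2198 [0.0445 0.0457 0.0467]
ball side 3977 [0.0363 0.0452 0.0465]
rod 3040 [0.067  0.0742 0.0852] [0.0007 0.0097 0.0161]
ball 1057 -0.06740574695744185 -0.006381147830174874
t 15.85 pos [ 0.4774 -0.254   0.1059] ang -121.93326765549193 tilt [-0.0002  0.0001 -1.    ] ft [ 1.0347  0.157  -5.4359] op 0.010245709202636444 29.99875634908676 j [-0.1264  0.252  -0.4445 -0.0001 -0.8745 -0.4309]
delta tool [-0.4589  0.2864 -0.1   ] yaw None
```

View pics/w7.png

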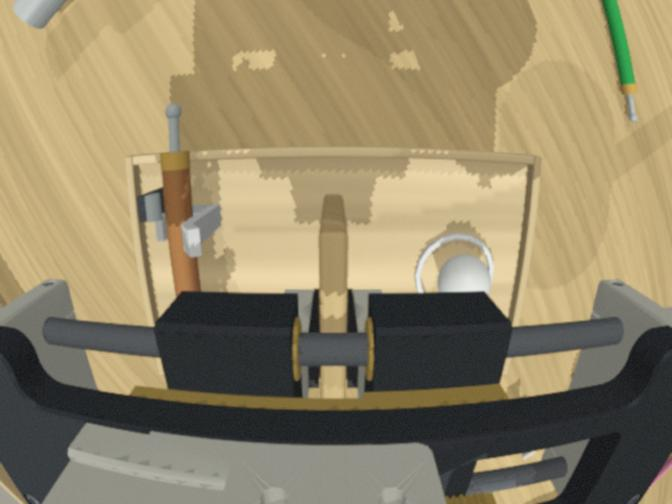

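The tray hangs level: the floor reads 45.7 mm on the clip side and 45.2 mm on the ball side. The rod is in the clip under the nose at (152,206), and the ball is in its ring at (463,275). Raising it gently, then carrying it over.

Emit:
servo_tool:
  deltas:
    - [0, 0, -0.003, 0]
    - [0, 0, -0.009, 0]
    - [0, 0, -0.018, 0]
    - [0, 0, -0.03, 0]
    - [0, 0, -0.044, 0]
    - [0, 0, -0.058, 0]
    - [0, 0, -0.072, 0]
    - [0, 0, -0.085, 0]
    - [0, 0, -0.095, 0]
    - [0, 0, -0.1, 0]

```text
time: 17.1
position: [0.4776, -0.254, 0.2068]
eef_rot: [[-0.529, -0.849, 0.001], [-0.849, 0.529, -0.0], [-0.0, -0.001, -1.0]]
ft_force: [0.1, -0.5, -4.7]
opening: 0.0098
grip_force: 30.0
```

Emit:
servo_tool:
  deltas:
    - [-0.005, 0.003, 0, 0]
    - [-0.014, 0.0085, 0, 0]
    - [-0.0275, 0.017, 0, 0]
    - [-0.046, 0.0285, 0, 0]
    - [-0.064, 0.04, 0, 0]
    - [-0.0825, 0.0515, 0, 0]
    - [-0.101, 0.063, 0, 0]
    - [-0.119, 0.0745, 0, 0]
    - [-0.1375, 0.086, 0, 0]
    - [-0.156, 0.097, 0, 0]

```text
time: 18.35
position: [0.4772, -0.0687, 0.2059]
eef_rot: [[-0.528, -0.849, -0.0], [-0.849, 0.528, 0.0], [-0.0, 0.0, -1.0]]
ft_force: [-0.5, 0.5, -6.0]
opening: 0.01
grip_force: 30.0
```

Emit:
servo_tool:
  deltas:
    - [-0.0185, 0.0115, 0, 0]
    - [-0.037, 0.023, 0, 0]
    - [-0.055, 0.0345, 0, 0]
    - [-0.0735, 0.046, 0, 0]
    - [-0.092, 0.057, 0, 0]
    - [-0.11, 0.0685, 0, 0]
    - [-0.1285, 0.08, 0, 0]
    - [-0.147, 0.0915, 0, 0]
    - [-0.165, 0.103, 0, 0]
    - [-0.1835, 0.1145, 0, 0]

```text
time: 19.6
position: [0.4769, 0.1474, 0.206]
eef_rot: [[-0.528, -0.849, -0.0], [-0.849, 0.528, 0.0], [0.0, 0.0, -1.0]]
ft_force: [0.4, -0.1, -4.6]
opening: 0.01
grip_force: 30.0
```

Emit:
servo_tool:
  deltas:
    - [-0.0185, 0.0115, 0, 0]
    - [-0.037, 0.023, 0, 0]
    - [-0.055, 0.0345, 0, 0]
    - [-0.0735, 0.046, 0, 0]
    - [-0.087, 0.0545, 0, 0]
    - [-0.1, 0.0625, 0, 0]
    - [-0.11, 0.0685, 0, 0]
    - [-0.117, 0.073, 0, 0]
    - [-0.1195, 0.0745, 0, 0]
    - [-0.1195, 0.0745, 0, 0]

```text
time: 20.85
position: [0.4775, 0.2867, 0.2061]
eef_rot: [[-0.529, -0.849, -0.0], [-0.849, 0.529, -0.0], [0.0, 0.0, -1.0]]
ft_force: [0.3, 0.3, -4.7]
opening: 0.0095
grip_force: 30.0
```

Emit:
servo_tool:
  deltas:
    - [0, 0, 0, 0]
    - [0, 0, 0, 0]
    - [0, 0, 0, 0]
    - [0, 0, 0, 0]

```text
time: 21.35
position: [0.4775, 0.2867, 0.2061]
eef_rot: [[-0.529, -0.849, 0.0], [-0.849, 0.529, 0.0], [-0.0, -0.0, -1.0]]
ft_force: [0.3, -0.0, -5.6]
opening: 0.0098
grip_force: 30.0
```

```bash
python3 chk.py
python3 - <<'E'
from h import *
a=env.read_camera("scene"); save("sc2.png",a["frame"][90:330,150:470],2.4)
for r in env.cut_out(a,"tray")[:1]:
    w=world(a,r["mask"]); print(r["p"],w.min(0),w.max(0),np.median(w,0))
E
```

```text
tool z of edge pts:
clip side 2197 [0.0445 0.0457 0.0468]
ball side 3996 [0.0364 0.0452 0.0464]
rod 3041 [0.0671 0.0743 0.0852] [0.0007 0.0096 0.0162]
ball 1206 -0.0658944157162705 -0.007926309950005844
t 21.4 pos [0.4775 0.2867 0.2061] ang -121.93479733864059 tilt [ 0. -0. -1.] ft [ 0.9997  0.3195 -5.8293] op 0.010029055039247463 29.99888151884079 j [ 0.8923  0.1803 -0.2814  0.     -1.1091 -1.4497]
delta tool [0.0001 0.0006 0.0001] yaw None
0.75 [ 0.2086  0.1664 -0.0086] [0.6147 0.5179 0.274 ] [0.5091 0.2642 0.162 ]
```

View pics/sc2.png

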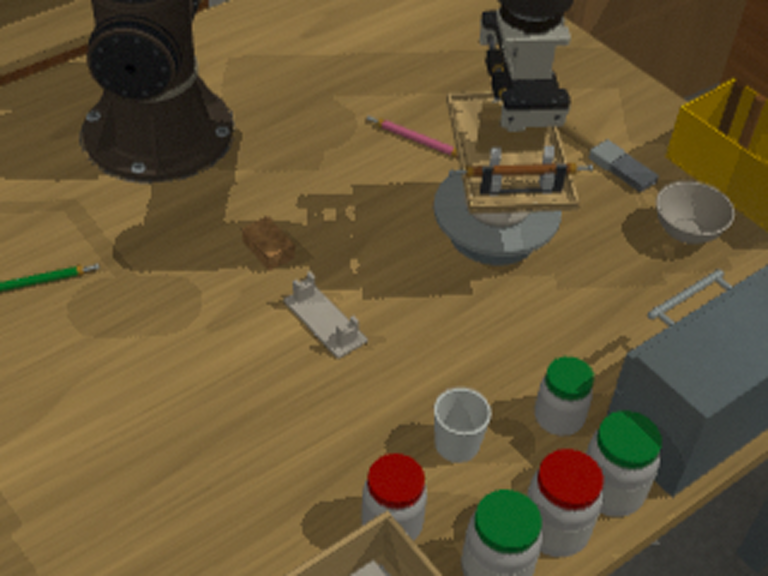

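The tray is held level over the wheel (disc at (498,225)), the rod lies in the clip at (520,170), the rest is empty and the bystanders haven't moved. Handing in.

```bash
python3 -c "
from cell import env
print(env.sign_off())"
```

```text
the job is handed in; nothing more can be done
None
```

The job is handed in (no verdict came back): at the last check the rod was home in the clip, the ball in its pocket, and the tray held level about 10 cm above the wheel's disc, within about 1 mm of its measured centre.

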